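Prop the stock bin's flap and fetch the white tube bundle

ROBOT

A 6-joint arm with a two-finger parallel gripper is mounted at the origin on the work surface. World frame = base frame: x ahead of the robot, y to its left, z up, the work surface at z = 0. Lengths are in m, angles in rad, forces in N, time in s.
With the tool pointing down it reaches from about 0.275 to 0.85 m from the base axis. Payload 5.2 kg.
Tool frame: the origin (TCP) lies between the finger pads; the fingertips stand 19 mm ahead of it and the grasp point (between the pads) is the TCP (ctrl.finger_overhang is the z of the fingertips in the tool frame, in m); z points along the fingers, y is the direction in which the jaws open and shut (so a half turn about z gives the same grasp; the last joint's range is limited). The gripper opens to 85 mm and grips with 20 to 120 N. Pads are 22 mm wide; open, the fingers measure 114 mm over their backs; the gripper's body (76 mm by 85 mm) begins 54 mm behind the grasp point. The pads swing forward as they close: fully open they stand 13 mm farther back than shut.
Start: joints at [1.106, 0.259, 1.535, -0, 1.348, -0.203], TCP at [0.142, 0.531, 0.25] pointing down, gripper open.
Joint ranges: [-3.14, 3.14], [-0.91, 2.08], [0.19, 2.58], [-1.22, 4.36], [0.22, 2.71], [-3.12, 3.12]. Speed limits (rad/s): [2.57, 2.57, 3.14, 3.14, 3.14, 3.14].

INTERFACE

Orientations are given as a rotation vector (axis times angle).
In Python, from bench import ctrl gives the robot as it stands. The module is installed in compiled form; this text tells all that it offers. Calls block until the motion is done:
- ctrl.move_to(position, orientation): joint-space move of the TCP to a pose.
- ctrl.movel(position, frame=None, v=0.15): straight line of the TCP; frame=None keeps the orientation; v is the mean speed in m/s.
- ctrl.goto_joints(angles): joint-space move.
- ctrl.grip(opening): finger opening in m; the grip force is fixed at half the most; returns when the fingers have stopped.
- ctrl.dwell(seconds).
- ctrl.inverse_kinematics(position, orientation): joint angles nearest the present ones, or None.
- ctrl.get_image(name): name is "side" or "top"; returns (picture, depth): 384x512x3 uint8, blue, green, red; 384x512 float32, m along the optical axis (not along the pixel's ray), 0 where there is no reading.
- ctrl.calibration(name): a dict with "intrinsics" (3x3 intrinsics, pixels), "origin" and "attitude" of the camera in the world. Camera axes: x right, y up, looking along -z (the intrinsics and any distortion apply to the point x, -y, -z); pixel columns grow to the right and rows downward; lengths in m; the calibration is good to about 2 mm. A picture is of the moment at which its call begins. calibration takes no time and is no camera call.
A pose or a line that the arm cannot do raises ctrl.MotionError and nothing moves.
- ctrl.sign_off(): hands the job in, once; it reports no verdict.
Readings, each from a call of its own:
- ctrl.read_t(): time.
- ctrl.read_qpos(): joint angles.
- ctrl.read_joint_velocities(): joint speeds.
- ctrl.read_effort(): joint torques, N m.
- ctrl.read_position(): TCP position.
- ctrl.read_tool_rot(): TCP orientation.
- ctrl.read_ft_force(): force on the tool from outside, world axes, zero at the start.
- ctrl.read_wrist_torque(): the same for the moment, N m.
- ctrl.read_width(): finger opening in m.
Only numpy, scipy, OpenCV 4.12 (cv2) and the standard library are available. Lean on these libraries where they do the work, as an engineer would, in place of code of your own. Each camera call takes 0.05 s, during which the arm holds its last target. There are 200 camera calls.

TASK

Prop open the spring-closed flap of the green stock bin by setting the dark iron weight with the brass knob upright in the bin's weight seat, where it holds the flap's red arm down. Then take the white paper-tube bundle with the red band out of the bin and lay it, on its side, in the middle of the empty dark round tray, leaving the flap propped open by the weight.

Things in the scene. Friction and masses are not known exactly. Their poses are not given: they have to be found in the camera images.
- weight: Dark iron weight, 0.5 to 0.66 kg, upright on the table: square base 60 x 60 x 24 mm, a neck, and a round brass knob 28 mm in diameter from 32 to 68 mm above the underside. Origin: centre of the underside; x, y along the base's sides, z up. Near it stand an all-wooden block of the same shape, too light to hold the flap, and a green glass cup.
- bin: Green stock bin fixed to the table, 160 (x) x 220 (y) x 85 mm high, walls 6 mm, inner floor 20 mm above the table. Origin: centre of its underside; x away from the robot, y left, z up. The flap's hinge line runs along y at x +80, z +86 mm. The weight seat is joined on behind its far left corner.
- seat (a point): Floor centre of the weight seat, at x +155, y +150, z +50 mm of the bin, axes as the bin's: an open pocket 84 x 84 mm inside, walls 16 mm above its floor, with a 26 mm slot along x for the red arm. The weight rests flat on this floor, sides parallel to the walls. With the flap shut, the red arm's tip (20 mm wide) is 107 to 113 mm above this point.
- flap (a joint): Angle in rad of the bin's flap: 0 shut, flat over the bin; grows as it swings up about its far edge; stop at 1.7. Clear panel 158 x 214 mm with orange edges, on one shaft with a red arm over the weight seat: pressing the arm down (1 to 2 N) swings the flap up, a spring shuts it when let go. With the weight resting in the seat it stays at 1.3 to 1.6.
- bundle: White bundle of paper tubes with a red band, 80 long (x) x 39 wide (y) x 39 mm high, 40 to 85 g, lying on the bin's floor under the flap, roughly along the bin's x, 95 mm in front of the hinge line. Origin: centre of the underside, z up. An equal green bundle with a yellow band lies 92 mm beside it along the bin's y, on either side.
- tray: Empty dark lacquer tray, round, 250 mm across, rim 18 mm high, inner floor 6 mm above its underside and about 225 mm across. Loose, 0.8 kg. Origin: centre of the underside, z up.
Not all that is in view belongs to the job. There is more than one size of the weight; the one meant has the size given above.

How it is judged:
By the outcome, as a careful person would: the job done as asked, in the order asked, and still so for the second after the job is handed in, with the robot touching nothing.
It also fails if it takes over 61 s, if anything falls off the work surface, if the arm or the gripper's body presses on something with over 40 N, if the wrist force passes 120 N, or if a joint passes its speed limit or range.

## Working session

There is one attempt and no reset: what is moved stays moved. The work goes in short steps, each a Python script; the robot and the scene stay as the last script left them, time stands still between calls to the robot, and variables do not carry over. Pictures are saved under pics/ and viewed, about 8 in all and at most 12, crops included, and the job is handed in when it is done.

```bash
mkdir -p pics; cat > h.py <<'E'
import numpy as np, cv2
from bench import ctrl
from scipy.spatial.transform import Rotation as R
def cam(n):
    im,d=ctrl.get_image(n); np.savez('pics/%s_last.npz'%n,im=im,d=d); return im,d
def world(n,d):
    c=ctrl.calibration(n); K=np.array(c['intrinsics']); A=np.array(c['attitude'])
    if A.size==3: A=R.from_rotvec(A.ravel()).as_matrix()
    h,w=d.shape; u,v=np.meshgrid(np.arange(w),np.arange(h))
    p=np.stack([(u-K[0,2])/K[0,0]*d,-(v-K[1,2])/K[1,1]*d,-d],-1)
    W=p@A.T+np.array(c['origin']).ravel(); W[d==0]=np.nan; return W
E
python3 - <<'E'
from h import *
for n in('top','side'):
    im,d=cam(n); cv2.imwrite(f'pics/{n}1.png',cv2.resize(im,(800,600))); print(n,ctrl.calibration(n))
    W=world(n,d)
    for v in range(30,384,60): print([tuple(np.round(W[v,u],3)) for u in range(40,512,110)])
print(ctrl.read_t(),ctrl.read_tool_rot(),ctrl.finger_overhang)
E
```

```text
top {'intrinsics': array([[351.63627768,   0.        , 256.75505319],
       [  0.        , 351.63627768, 195.73906506],
       [  0.        ,   0.        ,   1.        ]]), 'origin': array([0.38634154, 0.1033556 , 0.80503491]), 'attitude': array([ 0.08941851, -0.06362421, -1.56721227])}
[(np.float64(0.87), np.float64(0.646), np.float64(0.001)), (np.float64(0.862), np.float64(0.373), np.float64(0.01)), (np.float64(0.786), np.float64(0.109), np.float64(0.135)), (np.float64(0.784), np.float64(-0.11), np.float64(0.135)), (np.float64(0.855), np.float64(-0.406), np.float64(0.014))]
[(np.float64(0.708), np.float64(0.619), np.float64(0.027)), (np.float64(0.712), np.float64(0.367), np.float64(0.014)), (np.float64(0.716), np.float64(0.11), np.float64(0.001)), (np.float64(0.717), np.float64(-0.151), np.float64(-0.003)), (np.float64(0.715), np.float64(-0.407), np.float64(-0.001))]
[(np.float64(0.567), np.float64(0.611), np.float64(0.025)), (np.float64(0.571), np.float64(0.365), np.float64(0.006)), (np.float64(0.572), np.float64(0.109), np.float64(0.0)), (np.float64(0.572), np.float64(-0.146), n
[... 2395 characters left out ...]
), np.float64(-0.256), np.float64(0.025))]
[(np.float64(-0.026), np.float64(0.334), np.float64(0.0)), (np.float64(0.162), np.float64(0.162), np.float64(0.001)), (np.float64(0.348), np.float64(-0.009), np.float64(0.005)), (np.float64(0.479), np.float64(-0.201), np.float64(0.093)), (np.float64(0.713), np.float64(-0.345), np.float64(0.013))]
[(np.float64(-0.062), np.float64(-0.005), np.float64(0.29)), (np.float64(0.058), np.float64(-0.082), np.float64(0.238)), (np.float64(0.253), np.float64(-0.115), np.float64(0.002)), (np.float64(0.39), np.float64(-0.278), np.float64(0.067)), (np.float64(0.591), np.float64(-0.419), np.float64(0.002))]
0.1 [-4.09954118e-01 -3.11419789e+00  2.36875912e-03] 0.019
```

View pics/top1.png

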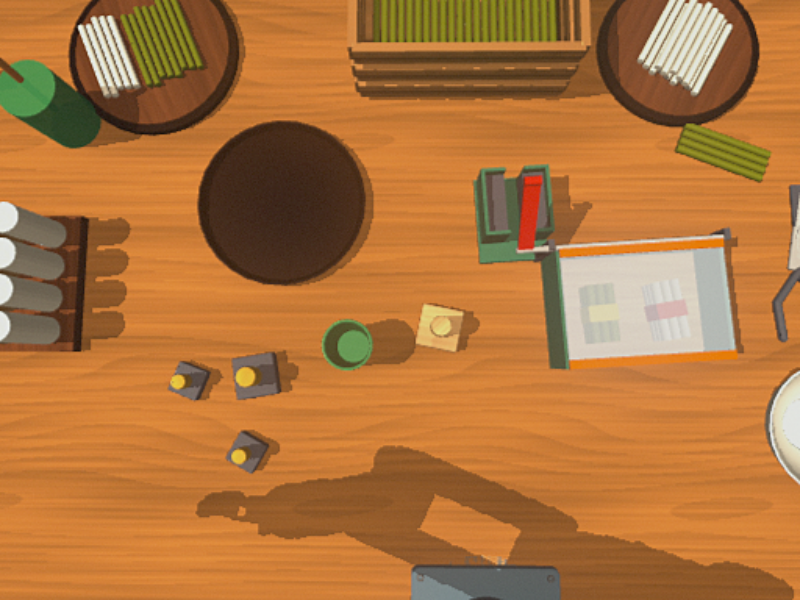

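View pics/side1.png

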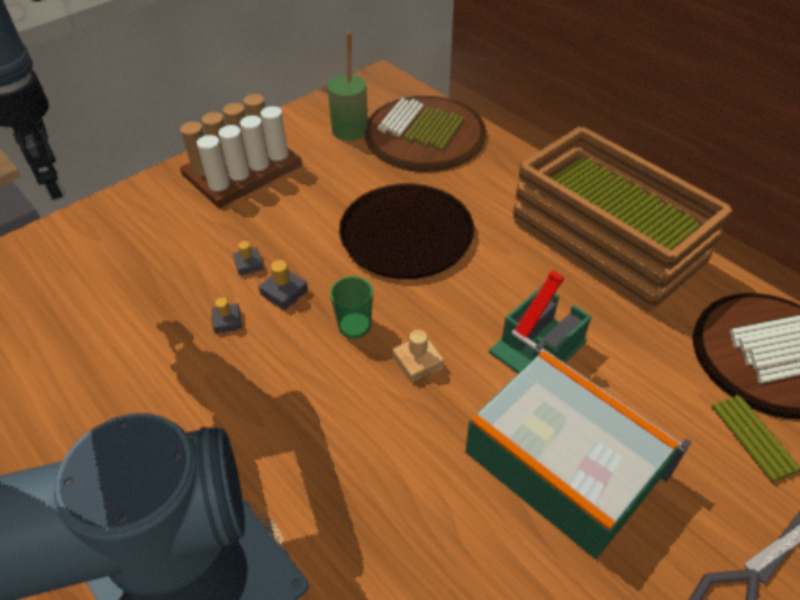

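Top view (800x600): three iron weights at (190,380), (256,376) and (247,451). The one at (256,376) looks largest (about 60 mm). The wooden decoy is at (440,327), the cup at (348,345) and the empty tray at (282,203). The red arm and seat are near (518,210), the bin is at (645,300), the white/red bundle at (667,310) and the green/yellow one at (601,312). Next I'll measure these.

```bash
cat > meas.py <<'E'
from h import *
f=np.load('pics/top_last.npz'); im,d=f['im'],f['d']; W=world('top',d)
hsv=cv2.cvtColor(im,cv2.COLOR_BGR2HSV); s=.64
def reg(x0,y0,x1,y1):
    m=np.zeros(d.shape,bool); m[int(y0*s):int(y1*s),int(x0*s):int(x1*s)]=1; return m
def rect(m,name):
    P=W[m]; r=cv2.minAreaRect(P[:,:2].astype(np.float32)*1000); print(name,m.sum(),np.round(r[0],1),np.round(r[1],1),round(r[2],1),'z',np.round(np.nanpercentile(P[:,2],[5,50,95]),4)); return r
Z=np.nan_to_num(W[...,2])
for n,b in dict(w190=(160,350,215,405),w256=(225,345,300,405),w247=(215,425,280,480),wood=(405,295,475,360)).items():
    rect(reg(*b)&(Z>.013)&(Z<.032),n+' base'); k=reg(*b)&(Z>.042); rect(k,n+' knob'); print('  centroid',W[k].mean(0))
t=reg(190,110,375,295)&(Z>.0125)&(Z<.03); P=W[t]; (c,r)=cv2.minEnclosingCircle(P[:,:2].astype(np.float32)*1000); print('tray',c,r,np.median(P[:,2]))
orange=(hsv[...,1]>200)&(Z>.075)&(Z<.1)&(hsv[...,0]<20)
rect(reg(540,225,760,380)&orange,'orange')
for n,b in dict(left=(540,225,760,265),right=(540,340,760,380)).items(): pass
rect(reg(535,225,750,380)&(Z>.075)&(Z<.1),'bintop')
red=reg(470,150,570,260)&(hsv[...,1]>180)&((hsv[...,0]<5)|(hsv[...,0]>175)); rect(red,'redarm')
P=W[red]; o=P[np.argsort(P[:,0])]; print('arm lo',o[:20].mean(0),'hi',o[-20:].mean(0))
rect(reg(470,150,560,270)&(Z>.055)&(Z<.075)&~red,'seat rim')
rect(reg(470,150,560,270)&(Z>.03)&(Z<.075)&~red,'seat all')
wh=reg(640,265,700,345); rect(wh&(hsv[...,2]>225)&(hsv[...,1]<20),'white')
rb=wh&(hsv[...,1]>50)&((hsv[...,0]<12)|(hsv[...,0]>168)); rect(rb,'band')
a=cv2.resize(im[215:310,95:200],None,fx=4,fy=4); b=cv2.resize(im[95:245,295:485],None,fx=4,fy=4)
cv2.imwrite('pics/cropA.png',a); cv2.imwrite('pics/cropB.png',b)
E
python3 meas.py
```

```text
w190 base 301 [356.5 423.3] [44.2 44.4] 68.3 z [0.0148 0.0177 0.0204]
w190 knob 83 [356.5 422.8] [18.6 19.2] 64.8 z [0.0439 0.05   0.0522]
  centroid [0.35661155 0.42197033 0.04953351]
w256 base 563 [364.  325.4] [59.4 60.7] 9.7 z [0.0203 0.0238 0.0261]
w256 knob 171 [363.6 324.4] [25.6 27. ] 43.5 z [0.0487 0.0672 0.0696]
  centroid [0.36434753 0.32255675 0.06466317]
w247 base 319 [256.7 336.1] [44.4 44.2] 61.1 z [0.0151 0.0175 0.0204]
w247 knob 82 [256.7 335.9] [19.6 19. ] 7.9 z [0.0471 0.0501 0.0521]
  centroid [0.25693004 0.33509159 0.04988036]
wood base 577 [433.2  62.8] [59.7 60.1] 78.2 z [0.0209 0.0235 0.0257]
wood knob 139 [433.1  63.1] [25.2 26.8] 45.3 z [0.0645 0.0674 0.0698]
  centroid [0.43244588 0.0632759  0.06669876]
tray (644.7427978515625, 323.85845947265625) 162.97828674316406 0.016783998402033817
orange 997 [ 460.5 -203. ] [155.9 213.6] 3.7 z [0.0904 0.0923 0.0944]
bintop 8862 [ 467.3 -192.4] [171.2 256. ] 3.8 z [0.0874 0.09   0.0929]
redarm 294 [577.5 -51.1] [42.5 92.4] 83.5 z [0.0927 0.1197 0.1613]
arm lo [ 0.53454289 -0.04602615  0.09224787] hi [ 0.60478738 -0.04602966  0.1503994 ]
seat rim 503 [581.7 -43.9] [147.3  94.7] 3.4 z [0.0567 0.0649 0.0682]
seat all 1353 [581.7 -44. ] [147.5  94.6] 3.6 z [0.0385 0.0507 0.0668]
white 0 [0. 0.] [0. 0.] 0.0 z nan
band 0 [0. 0.] [0. 0.] 0.0 z nan
  return np.nanmean(a, axis, out=out, keepdims=keepdims)
```

View pics/cropB.png

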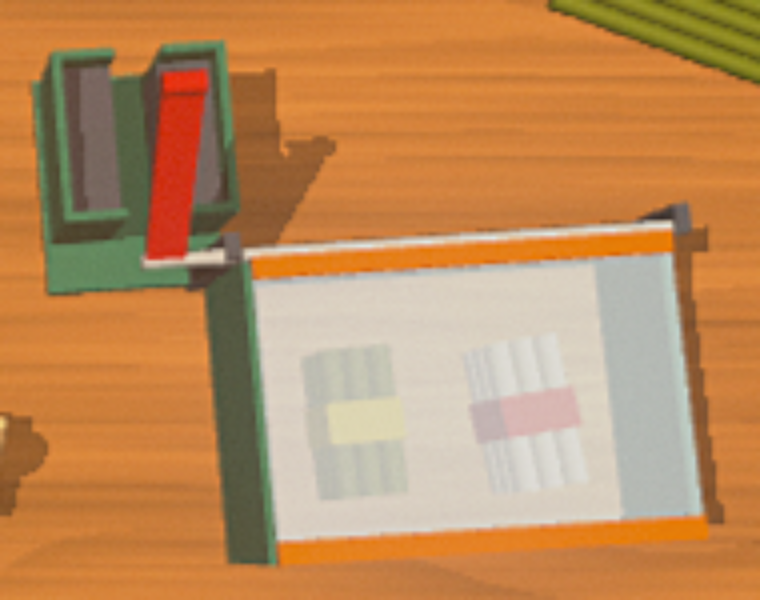

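View pics/cropA.png

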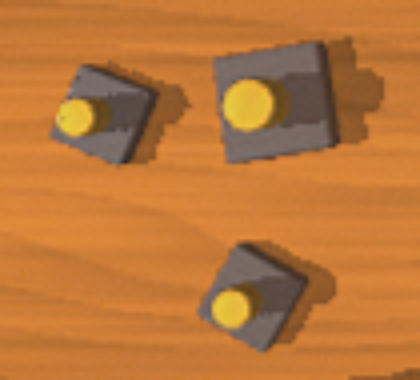

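Weight confirmed: at crop A (275,100) it has a 60 x 60 mm base and a knob top at 68 mm, at (0.364, 0.325). The other two iron ones have 44 mm bases, and the wooden one is at (0.433, 0.063). Crop B: bin yaw is 3.7°, with its origin at about (0.4595, -0.203). The seat is at about (0.606, -0.043), and the white/red bundle is at crop (525,415), on the right. Next I'll grasp the weight.

```bash
cat >> h.py <<'E'
def down(yaw): return (R.from_euler('z',yaw,degrees=True)*R.from_euler('x',180,degrees=True)).as_rotvec()
def st(s): print(s,'t',round(ctrl.read_t(),2),'p',np.round(ctrl.read_position(),4),'F',np.round(ctrl.read_ft_force(),2),'w',round(ctrl.read_width(),4))
BO=np.array([.4595,-.203,0]); RB=R.from_euler('z',3.7,degrees=True)
def binp(x,y,z): return BO+RB.apply([x,y,z])
E
python3 - <<'E'
from h import *
o=down(99.7)
ctrl.move_to([.364,.325,.15],o); st('above')
ctrl.movel([.364,.325,.054],v=.12); ctrl.grip(.02); st('grip')
ctrl.movel([.364,.325,.28],v=.2); st('lift')
ctrl.move_to([.606,-.043,.28],down(93.7)); st('pre')
im,d=cam('side'); cv2.imwrite('pics/side2.png',im)
print(np.round(ctrl.read_qpos(),2))
E
```

```text
above t 1.32 p [0.3639 0.3258 0.1504] F [ 0.08  0.72 -0.27] w 0.0853
grip t 2.83 p [0.3646 0.3253 0.0546] F [ 0.26 -0.93  5.84] w 0.0268
lift t 4.12 p [0.3632 0.3245 0.2785] F [-0.24  0.27 -5.25] w 0.0264
pre t 5.73 p [ 0.6057 -0.0416  0.28  ] F [ 0.67  0.21 -4.67] w 0.0263
[-0.25  0.35  1.34  0.    1.45 -0.32]
```

View pics/side2.png

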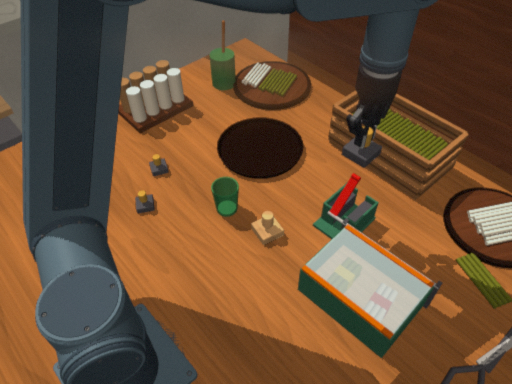

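Weight is held above the seat ((362,148) in the picture) and the forearm is well clear of the flap. Lowering in steps.

```bash
python3 - <<'E'
from h import *
x,y=.606,-.043
ctrl.movel([x,y,.19],v=.12); st('190')
ctrl.movel([x,y,.135],v=.05); st('135')
im,d=cam('side'); cv2.imwrite('pics/side3.png',cv2.resize(im[60:384,200:512],None,fx=1.8,fy=1.8))
E
```

```text
190 t 6.68 p [ 0.6062 -0.043   0.1907] F [ 0.37 -0.31 -4.18] w 0.0268
135 t 7.93 p [ 0.6062 -0.043   0.1354] F [-0.73  0.66 -2.45] w 0.0267
```

View pics/side3.png

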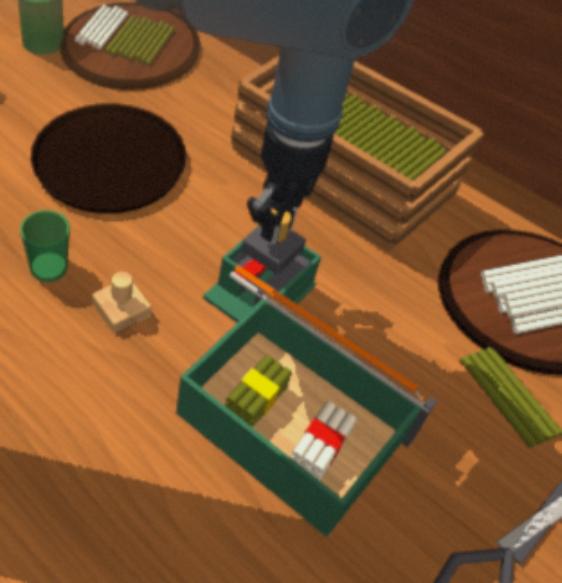

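The flap is open, the red arm is under the weight, and the weight (275,245) lines up with the seat. The white/red bundle is visible at (325,437). Lowering on to contact, then releasing.

```bash
python3 - <<'E'
from h import *
x,y=.606,-.043
ctrl.movel([x,y,.112],v=.04); st('112')
for z in np.arange(.109,.0985,-.002):
    ctrl.movel([x,y,z],v=.03); st('dn')
    if ctrl.read_ft_force()[2]>3: break
ctrl.grip(.045); st('rel'); ctrl.dwell(.2)
p=ctrl.read_position(); ctrl.movel([x,y,.17],v=.12); ctrl.movel([x,y,.3],v=.25)
ctrl.move_to([.45,.12,.3],down(93.7)); st('away')
for n in('top','side'):
    im,d=cam(n); cv2.imwrite(f'pics/{n}4.png',im)
    if n=='top': t=im
s=cv2.imread('pics/side4.png')
cv2.imwrite('pics/both4.png',np.hstack([cv2.resize(t[90:250,290:490],None,fx=2,fy=2),cv2.resize(s[140:370,250:450],(400,460))[:320]]) if 0 else np.hstack([cv2.resize(t[90:250,290:490],(400,320)),cv2.resize(s[150:310,250:450],(400,320))]))
E
```

```text
112 t 8.71 p [ 0.6062 -0.0429  0.1119] F [ 0.95  0.44 -4.35] w 0.0267
dn t 8.96 p [ 0.6061 -0.0431  0.1089] F [ 1.47  0.24 -4.13] w 0.0265
dn t 9.21 p [ 0.606  -0.043   0.1069] F [ 1.49 -0.52 -5.56] w 0.0267
dn t 9.46 p [ 0.606  -0.043   0.1049] F [ 1.31 -0.4  -4.63] w 0.0266
dn t 9.71 p [ 0.6062 -0.0431  0.1047] F [-2.83  0.26  5.94] w 0.0266
rel t 10.03 p [ 0.6061 -0.043   0.1031] F [0.43 0.12 0.58] w 0.045
away t 12.5 p [0.4508 0.1195 0.2997] F [ 0.43 -0.61  0.47] w 0.0452
```

View pics/both4.png

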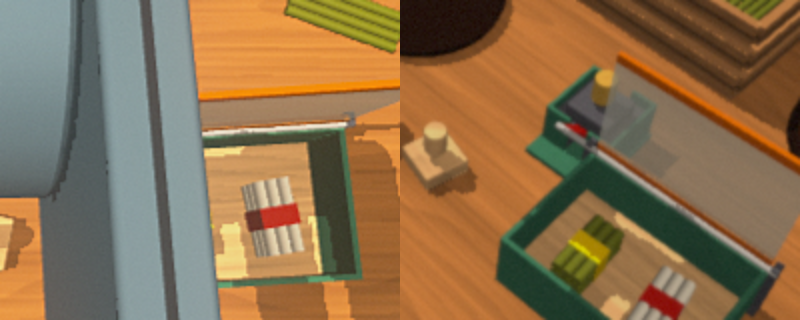

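The weight sits upright in the seat ((605,90) right half), and the flap is propped open. The bundle is visible in the top view at left half (273,216). Next I'll measure the bundle, weight and tray.

```bash
python3 - <<'E'
from h import *
im=cv2.imread('pics/top4.png'); f=np.load('pics/top_last.npz'); W=world('top',f['d']); Z=np.nan_to_num(W[...,2])
L=RB.inv().apply((W-BO).reshape(-1,3)).reshape(W.shape)
m=np.zeros(Z.shape,bool); m[172:230,405:455]=1; m&=(Z>.042)&(Z<.07)&(abs(L[...,1])<98)&(abs(L[...,0])<.068)&(L[...,1]>-.098)
P=W[m]; r=cv2.minAreaRect(P[:,:2].astype(np.float32)*1000); print('bundle',m.sum(),r,'z',np.percentile(P[:,2],[5,50,95]),'bin',RB.inv().apply(np.r_[r[0],0]/1000-BO) if 0 else RB.inv().apply(np.array([r[0][0],r[0][1],0])/1000-BO))
g=L[...,2]; q=(Z>.2)&(abs(L[...,1])<.12)&(L[...,0]<.1)&(L[...,0]>.0)&(np.arange(512)[None]>395); print('flap top edge bin',np.median(L[q],0) if q.any() else None,q.sum())
f=np.load('pics/side_last.npz'); W=world('side',f['d']); L=RB.inv().apply(np.nan_to_num(W-BO).reshape(-1,3)).reshape(W.shape)-[.155,.15,.05]
hs=cv2.cvtColor(f['im'],cv2.COLOR_BGR2HSV)
k=(abs(L[...,0])<.06)&(abs(L[...,1])<.06)&(L[...,2]>.03)&(L[...,2]<.09)&(hs[...,0]>15)&(hs[...,0]<35)&(hs[...,1]>100); print('knob in seat frame',k.sum(),L[k].mean(0),L[k].max(0))
f=np.load('pics/top_last.npz')
# tray from first picture: dark low pixels
t=cv2.imread('pics/top1.png'); t=cv2.resize(t,(512,384)); K=(t.max(2)<75).astype(np.uint8); K=cv2.morphologyEx(K,cv2.MORPH_OPEN,np.ones((5,5)))
n,lab,s,c=cv2.connectedComponentsWithStats(K); i=lab[130,180]; print('tray px',s[i],c[i])
d=np.full((384,512),0.,np.float32); Wt=world('top',np.ones((384,512),np.float32)); o=np.array(ctrl.calibration('top')['origin']).ravel()
ct=max(cv2.findContours((lab==i).astype(np.uint8),0,2)[0],key=len)[:,0]; ray=Wt[ct[:,1],ct[:,0]]-o; p=o+ray*((.016-o[2])/ray[:,2])[:,None]
print('tray',cv2.fitEllipse((p[:,:2]*1000).astype(np.float32)))
E
```

```text
bundle 784 ((456.5564880371094, -249.64007568359375), (80.00687408447266, 40.73060989379883), 9.625178337097168) z [0.04515164 0.05755117 0.06029593] bin [-0.00594717 -0.04635291  0.        ]
flap top edge bin [ 0.08153635 -0.01119043  0.24090027] 998
knob in seat frame 141 [-0.005691   -0.00103336  0.0598211 ] [0.01283844 0.01089968 0.07306843]
tray px [ 128   79   97   95 7283] [176.16723878 126.27763284]
tray ((626.1090087890625, 303.4693298339844), (220.48809814453125, 226.7874298095703), 171.26080322265625)
```

```bash
python3 - <<'E'
from h import *
x,y=.4566-.005,-.2496-.001
js=[(abs(q[5]),yw) for yw in(9.6,189.6,-170.4) for q in [ctrl.inverse_kinematics([x,y,.046],down(yw))] if q is not None]; print(js); yw=min(js)[1]
ctrl.grip(.066)
ctrl.move_to([x,y,.26],down(yw)); st('over')
im,d=cam('top'); cv2.imwrite('pics/top5.png',im); W=world('top',d)
P=W[70:195,115:245].reshape(-1,3); P=P[(P[:,2]>.012)&(P[:,2]<.023)]; c=np.array([.635,.31])
for _ in range(8):
    r=np.hypot(*(P[:,:2]-c).T); Q=P[abs(r-.122)<(.03 if _<3 else .008)]
    s=np.linalg.lstsq(np.c_[2*Q[:,:2],np.ones(len(Q))],(Q[:,:2]**2).sum(1),rcond=None)[0]; c=s[:2]
print('tray',c,np.sqrt(s[2]+c@c),len(Q))
ctrl.movel([x,y,.10],v=.2); st('100'); ctrl.movel([x,y,.046],v=.08); st('low')
ctrl.grip(.025); st('grip'); ctrl.movel([x,y,.12],v=.1); ctrl.movel([x,y,.3],v=.2); st('lift')
im,d=cam('side'); cv2.imwrite('pics/both6.png',np.hstack([cv2.imread('pics/top5.png'),im])[:, :])
cv2.imwrite('pics/both6.png',cv2.resize(cv2.imread('pics/both6.png'),(800,300)))
E
```

```text
[(np.float64(0.6804219053117069), 9.6), (np.float64(2.461170748278086), 189.6), (np.float64(2.461170748278086), -170.4)]
over t 14.33 p [ 0.4519 -0.2496  0.2602] F [ 0.11  0.28 -0.71] w 0.0661
tray [0.61835358 0.2947451 ] 0.12053144785372855 1033
100 t 15.33 p [ 0.4524 -0.2508  0.101 ] F [-0.   -0.51 -0.  ] w 0.0658
low t 16.16 p [ 0.452  -0.2514  0.0524] F [-20.85  17.32  58.82] w 0.066
grip t 16.52 p [ 0.4576 -0.2566  0.0536] F [-2.87 -1.94 46.58] w 0.0378
lift t 18.46 p [ 0.4511 -0.2502  0.2986] F [ 0.03 -0.12 -0.56] w 0.038
```

View pics/both6.png

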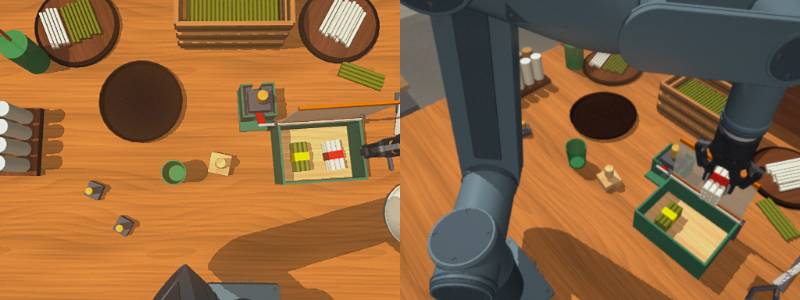

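The bundle is held (width 0.038) and the flap is still open. The descent did meet contact of about 59 N at the wrist, probably finger linkage on the bin wall, so I'll monitor force from here. Tray centre is (0.618, 0.295).

```bash
python3 - <<'E'
from h import *
ctrl.movel([.45,.12,.3],v=.3); st('mid')
x,y=.618,.295
ctrl.move_to([x,y,.2],down(45)); st('tray')
ctrl.movel([x,y,.075],v=.12); st('75')
im,d=cam('side'); cv2.imwrite('pics/side7.png',cv2.resize(im[60:300,150:470],(800,600)))
E
```

```text
mid t 19.89 p [0.4499 0.1193 0.2998] F [ 0.47 -0.64 -0.45] w 0.0379
tray t 20.92 p [0.6182 0.2938 0.2007] F [-0.24 -0.64 -0.1 ] w 0.038
75 t 22.11 p [0.6187 0.2952 0.0761] F [ 1.07 -0.39  0.2 ] w 0.038
```

View pics/side7.png

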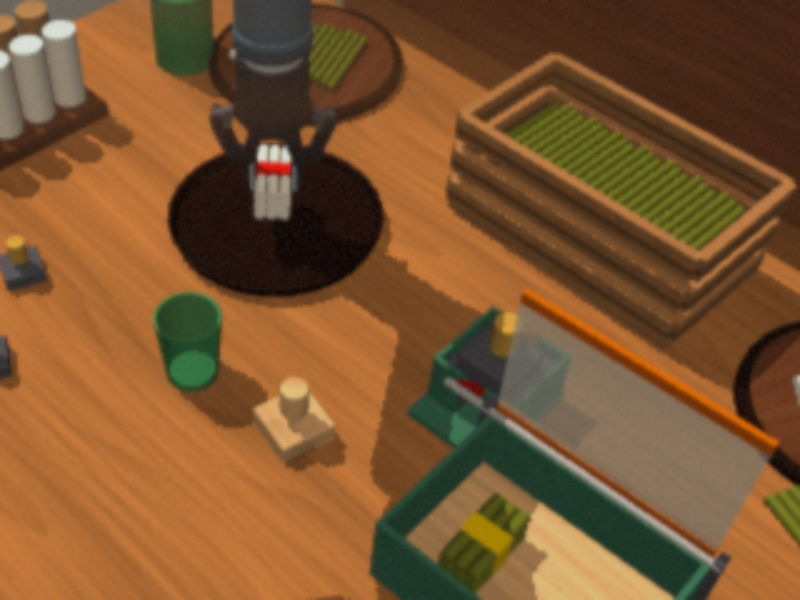

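The bundle is held near level over the tray at (273,185). The flap is propped, with the weight upright at (507,345). The bulging finger knuckles explain the bin-wall contact. Lowering.

```bash
python3 - <<'E'
from h import *
x,y=.618,.295
ctrl.movel([x,y,.05],v=.06); st('50')
for z in np.arange(.047,.032,-.002):
    ctrl.movel([x,y,z],v=.04); F=ctrl.read_ft_force()[2]
    if F>2.5: break
st('touch')
ctrl.grip(.056); ctrl.dwell(.2); st('rel')
ctrl.movel([x,y,.12],v=.1); ctrl.movel([x,y,.25],v=.25)
ctrl.move_to([.35,.5,.3],down(93.7)); ctrl.dwell(.3); st('away')
a,d=cam('top'); W=world('top',d); b,_=cam('side')
Z=np.nan_to_num(W[...,2]); m=(Z>.028)&(Z<.065)&(np.hypot(W[...,0]-x,W[...,1]-y)<.1)
P=W[m]; print('bundle',m.sum(),cv2.minAreaRect((P[:,:2]*1000).astype(np.float32)),np.percentile(P[:,2],[5,50,95]))
r=np.hypot(W[...,0]-x,W[...,1]-y); q=W[(Z>.012)&(Z<.023)&(r>.1)&(r<.14)]; print('rim',cv2.minAreaRect((q[:,:2]*1000).astype(np.float32)),len(q))
cv2.imwrite('pics/both8.png',np.hstack([cv2.resize(a[50:290,90:490],(400,240)),cv2.resize(b[60:300,110:510],(400,240))]))
E
```

```text
50 t 22.73 p [0.6178 0.2949 0.0494] F [ 0.35 -0.61  0.53] w 0.0382
touch t 23.98 p [0.6183 0.2951 0.0402] F [-2.51 -0.8   6.1 ] w 0.0379
rel t 24.49 p [0.6179 0.295  0.0388] F [0.22 0.31 0.34] w 0.056
away t 27.7 p [0.3509 0.4995 0.2997] F [ 0.5   0.19 -0.3 ] w 0.0557
bundle 649 ((617.9588623046875, 297.5182189941406), (81.21900177001953, 38.148773193359375), 45.0777702331543) [0.03853609 0.04392843 0.04638249]
rim ((618.3551635742188, 294.9508972167969), (246.64703369140625, 247.47987365722656), 21.503026962280273) 1029
```

View pics/both8.png

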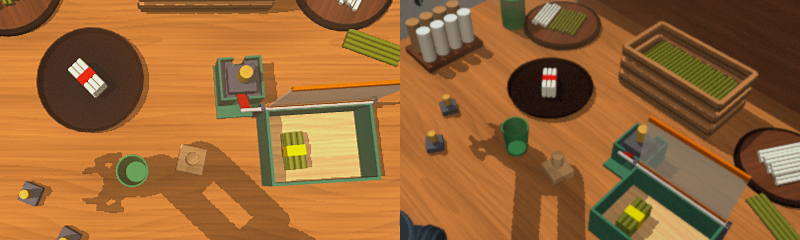

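The bundle lies on its side about 3 mm from the tray centre (left half (87,77)). The flap is propped by the weight (245,73), and the other objects are undisturbed.

```bash
python3 -c "
from bench import ctrl
ctrl.sign_off(); print(ctrl.read_t())"
```

```text
the job is handed in; nothing more can be done
the job is handed in; nothing more can be done
```

The job is handed in at about 28 s of robot time, but the force limit may have been broken once, when the gripper went into the bin.

- **Weight and flap:** I set the 60 mm iron weight upright in the seat. In the last pictures it still stands there, with the red arm down and the flap nearly vertical.
- **Bundle:** The white bundle with the red band lies flat in the tray, about 3 mm from the tray's measured centre. The green bundle is still in the bin, and in the last pictures nothing else looked disturbed.
- **Force check that failed:** As the gripper went down for the bundle, it met an unexpected contact of about 59 N vertically (65 N in total) at the wrist. It stopped about 6 mm above its target. That is under the 120 N wrist limit. The likely cause is the finger knuckles touching the bin's wall, though I did not confirm it. If that part counts as the gripper's body, the press would exceed the 40 N limit.

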